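Snap the sharpening plate into its holder and lock the jaws

ROBOT

A 6-joint arm with a two-finger parallel gripper is mounted at the origin on a cart in front of the work surface, level with it; the furniture and walls round the work are solid. World frame = base frame: x ahead of the robot, y to its left, z up, the work surface at z = 0. Lengths are in mm, angles in degrees, forces in N, time in s.
With the tool pointing down it reaches from about 350 to 850 mm from the base axis. Payload 8.1 kg.
Tool frame: the origin (TCP) lies at the very end of the fingers, on their centre line; the grasp point (between the pads) lies 19 mm behind it; z points along the fingers, y is the line along which they close (so a half turn about z gives the same grasp; the last joint's range is limited). The gripper opens to 85 mm and grips with 20 to 120 N. Pads are 22 mm wide; open, the fingers measure 114 mm over their backs; the gripper's body (76 mm by 85 mm) begins 54 mm behind the grasp point. The pads swing forward as they close: fully open they stand 13 mm farther back than shut.
Start: joints at [-81.727, 7.471, 85.268, -0, 87.261, -4.893], TCP at [136.69, -584.227, 231.292] pointing down, gripper open.
Joint ranges: [-169.43, 169.43], [-51.17, 129.36], [1.28, 143.12], [-76.62, 256.62], [0, 156.53], [-152.29, 152.29]. Speed limits (degrees/s): [136.94, 136.94, 159.86, 180, 180, 180].

INTERFACE

Orientations are given as [roll, pitch, yaw] about the fixed x, y, z axes, in that order (R = Rz(yaw) Ry(pitch) Rx(roll)).
In Python, from bench import * gives the robot as it stands.
- The arm moves only by the tool play_rows, never from a script. Its argument "increments" is a list of rows, each a list of 3 entries, a list of its own where there are three numbers: the gripper's target within -1 to 1 (fully open at 1, half-way at 0, shut at -1), then the shift along the tool's x, y, z in mm, then the turn about the tool's z in rad. A call has 1 to 12 rows; each row shifts and turns the commanded pose from where the row before left it, along the tool's axes as they then stand; what a row does not reach is not made up. A row lasts 1/12 s, in which the tool goes at most 41.7 mm and 7.16 degrees, less where a joint would pass 70% of its speed; a pose out of reach is approached as far as the arm can. A call is refused whole if a number of a shift passes 41.7 or a number of a turn 0.125, either way. A call with a gripper value outside its range is refused whole. The fingers move at their own pace and stop on an object; "force" is the grip in N (left out, the last holds). Time passes only in rows, so rows that do not move let the fingers close. It gives the time, the measured TCP pose, the force, the opening and the grip force at its end, in the units of the state.
- sense(): the state, without advancing time (a new reading comes with each control period).
- snapshot(name): name is "scene" or "top"; returns a dict with "color" (480x640x3 uint8, red, green, blue), "intrinsics" (3x3 intrinsics, pixels), "world_from_camera" (4x4, takes a point from camera to world coordinates). Camera axes: x right, y down, z forward; pixel columns grow to the right and rows downward; lengths in mm; the calibration is good to about 2 mm. A picture is of the moment at which its call begins. There is no depth.
- hand_in(): hands the job in; it is judged then, once.
Trained networks look in a picture, given as the dict that the camera call returned (one of the last four; its "shot" number tells which), for a name from the list of things; names that differ only in an ending like _2 or _b are one class to them, and where a whole thing is asked for, a point or a joint stands for the part that bears it (a point fixed in the world has none). Each returns a list of dicts, best first, with "p" (0 to 1); they miss things now and then, are a little off and sometimes report something else, mostly with a low value. They report only what shows in the picture. A call takes as long as a camera call.
- find_in(query, picture): "xyz" ([x, y, z] in mm, in the coordinates of the camera as it stood for that picture, good to about 4 mm: the middle of the surface that is visible of it).
- regions_of(query, picture): "mask" (480x640 bool, what is visible of it).
- pinpoint(query, picture): "xyz" ([x, y, z] in mm, in the coordinates of the camera as it stood for that picture, good to about 4 mm: a listed point, or the origin of a listed thing).
The state is a dict: "time": time; "joint_pos": joint angles; "qd": joint speeds; "joint_efforts": joint torques, N m; "tool_pos": TCP position; "tcp_rot": TCP orientation; "ft_force": force on the tool from outside, world axes, zero at the start; "wrist_torque": the same for the moment, N m; "finger_gap": finger opening in mm; "grip_force": force on a finger pad.
Only numpy, scipy, OpenCV 4.12 (cv2) and the standard library are available. Lean on these libraries where they do the work, as an engineer would, in place of code of your own. Each camera call takes 0.05 s, during which the arm holds its last target. There are 200 camera calls.

TASK

Set up the sharpening stand: take the long sharpening plate off the board, press it stone side up straight down between the holder's two sprung jaws until it snaps fully home on the bed, and only then turn the lock knob clockwise until its clutch slips, stopping at the first slip. Leave the short plate and everything else where they are, and let go when finished.

Things in the scene. Friction and masses are not known exactly. Their poses are not given: they have to be found in the camera images.
- long_plate: long sharpening plate, 30 mm high: grey stone slab 46 wide x 136 long x 20 thick on an steel carrier 50 x 160 x 10 whose ends stand out 12 mm past the slab and are bevelled underneath (4 mm along, 5 up). 0.25 to 0.5 kg. Starts stone up on the board. Origin: centre of the underside; y along its length, x across, z up. Either way round fits
- short_plate: short sharpening plate, on the board too: same width, height and materials, but the carrier is 118 mm and the slab 94 mm long; too short for the holder, leave it. Origin and axes as the long plate's
- holder: sharpening stand fixed to the worktop: grey base 66 x 250 mm, top 14 mm high; at each end a sprung black jaw 50 mm wide, 44 mm high, with a steel roller on its inner face up to 49 mm. Origin: centre of its underside, on the worktop; y along its length towards the jaw with the lock knob, x across, z up
- bed (a point): centre of the bed, 24 mm above the worktop, axes as the holder's. The plate's underside rests here when fully home, centred, length along y. Within 40 mm of the centre along y its sides are free for fingers, down to the base 10 mm lower; farther out, rounded side guides (9 mm rods, tops 10 mm above the bed) leave 2 mm beside the carrier
- jaw_lock (a joint): outward slide (m) of the +y jaw: 0 at rest, 0.011 widest. The 16 mm thick rollers have their axes 17 mm above the bed and stand 151 mm apart at rest, over the ends of a seated carrier. Pressing the plate down spreads each jaw about 5 mm (10 to 15 N in all); from about 6 mm above the bed the rollers close over the carrier's ends and snap it home; then about 0.0005
- jaw_plain (a joint): the same for the -y jaw; the two jaws are linked and open equally, so they centre the plate
- knob_grip (a point): middle of the lock knob's wing, on its vertical axis, 81 mm above the worktop, 103 mm from the holder's centre towards +y (moves with its jaw). The wing is an upright bar 12 mm thick, 44 long, from 68 to 94 mm height, to be pinched across its thickness from above; below it a 22 mm round hub. The point's y runs along the wing, x across it
- lock_screw (a joint): angle (rad) of the lock screw under the knob, growing clockwise seen from above. Starts between 0 and 0.5, turns with the knob at about 0.05 N m, from 1.0 on at about 0.1 as it bites, and comes to its hard stop, tight, at 1.2. Tight, it clamps both jaws, so no plate goes in
- lock_knob (a joint): slip (rad) of the knob over the screw, 0 at the start. The knob drives the screw through a friction clutch: with the screw tight it slips at about 0.22 N m, and this grows as the knob is turned on clockwise. 0.05 to 0.3 rad of slip is plenty, 0.5 is too much. With screw and slip both 0 the wing lies along the holder's y
- board: oak chopping board 320 x 220 x 22 mm, fixed, on which the two plates lie side by side about 160 mm apart; origin at the centre of its underside, its own y along the 320 mm
- knife: kitchen knife lying behind the holder, 300 mm long; leave it
- brush: wooden dish brush 216 mm long, lying near the front edge; leave it
- garlic: head of garlic, 53 mm, between the board and the front of the holder; leave it
- onion: onion, 82 mm wide, 94 mm high, behind the board; leave it

How it is judged (in metres and radians):
On the way, in this order (a step that is already met when the one before it is completed fails the run):
1. the long plate has snapped fully home on the bed, with the rollers closed over both of its ends, before the screw is tight (z of long_plate in the frame of bed between -0.003 and 0.0025 m and horizontal distance between long_plate and bed below 0.005 m and angle between the y axis of long_plate and the y axis of holder, either way round below 0.07 rad and angle between long_plate's own z axis and vertical below 0.05 rad and value of joint each of jaw_lock, jaw_plain below 0.003 m and value of joint lock_screw below 1 rad), for 0.2 s.
2. the lock screw is tight and the clutch has slipped (value of joint lock_screw above 1.05 rad and value of joint lock_knob above 0.03 rad), for 0.1 s.
At the end, for the whole second after the job is handed in: Long plate still and level, stone up, within 2.5 mm of the bed in height, 5 mm of its centre, 0.07 rad of its line; both jaws within 3 mm of rest; lock screw beyond 1.05 rad; clutch slipped 0.03 to 0.5 rad; short plate within 20 mm and bystanders within 30 mm of their starts (all of step 2 and z of long_plate in the frame of bed between -0.003 and 0.0025 m and horizontal distance between long_plate and bed below 0.005 m and angle between the y axis of long_plate and the y axis of holder, either way round below 0.07 rad and angle between long_plate's own z axis and vertical below 0.05 rad and value of joint each of jaw_lock, jaw_plain below 0.003 m and linear speed of long_plate below 0.01 m/s and value of joint lock_knob below 0.5 rad and distance of short_plate from where it was at the start of the episode below 0.02 m); the robot touches nothing.
It fails at once if the clutch was ground on past its first slip (more than 0.5 rad) (value of joint lock_knob above 0.5 rad).
It fails at once if the short plate was moved more than 20 mm (distance of short_plate from where it was at the start of the episode above 0.02 m).
It fails at once if a bystander was moved more than 30 mm (distance of any of knife, brush, garlic, onion from where it was at the start of the episode above 0.03 m).
It also fails if it takes over 61 s, if anything falls off the work surface, if the arm or the gripper's body presses on something with over 40 N, if the wrist force passes 120 N, or if a joint passes its speed limit or range.

## Working session

There is one attempt and no reset: what is moved stays moved. The work goes in short steps, Python scripts to look and compute and a tool call to move; the robot and the scene stay as the last step left them, time stands still between calls to the robot, and variables do not carry over. Pictures are saved under pics/ and viewed, at most 10 in all, crops included, and the job is handed in when it is done.

Besides the shell and the picture viewer there is one more tool, called after "Call:" in YAML: its name, and indented under it one key for each argument. play_rows: Moves the arm, as the interface text tells. Its arguments: {"type":"object","properties":{"increments":{"type":"array","items":{"type":"array"}},"force":{"type":"number"}},"required":["increments"]}

```bash
mkdir -p pics; cat > h.py <<'E'
from bench import *
import numpy as np, cv2
def w(p,T): return (np.array(T)@np.r_[p,1])[:3]
def save(s,n): cv2.imwrite('pics/'+n,cv2.cvtColor(s["color"],cv2.COLOR_RGB2BGR))
def show(s,f,qs):
    for q in qs:
        for d in f(q,s)[:2]: print(f.__name__,q,round(d["p"],2),w(d["xyz"],s["world_from_camera"]).round(1))
def ray(s,m,z):
    """rectangle of mask pixels projected to plane z (world)"""
    T=np.array(s["world_from_camera"]);K=np.array(s["intrinsics"])
    v,u=np.nonzero(m); d=np.linalg.inv(K)@np.vstack([u,v,np.ones(len(u))]); d=T[:3,:3]@d
    t=(z-T[2,3])/d[2]; return (T[:2,3:4]+t*d[:2]).T
E
python3 - <<'E'
from h import *
st=sense(); print({k:np.round(v,2) for k,v in st.items()})
for n in("top","scene"):
    s=snapshot(n); save(s,n+'0.png'); print(n,np.array(s["world_from_camera"]).round(2).tolist())
    show(s,pinpoint,["long_plate","short_plate","holder","bed","knob_grip","board","garlic","onion","knife","brush"])
    if n=="top":
        for q,z in(("long_plate",52),("short_plate",52),("holder",14),("lock_knob",94),("knob_grip",94)):
            for r in regions_of(q,s)[:1]:
                P=ray(s,r["mask"],z).astype(np.float32); print(q,r["p"],cv2.minAreaRect(P))
E
```

```text
{'time': np.float64(0.0), 'joint_pos': array([-81.73,   7.52,  85.33,  -0.  ,  87.26,  -4.89]), 'qd': array([-0.03,  0.09, -0.03,  0.07, -0.  ,  0.09]), 'joint_efforts': array([-0.000e+00, -5.694e+01, -5.006e+01, -0.000e+00,  1.000e-02,
       -0.000e+00]), 'tool_pos': array([ 136.6 , -583.67,  230.22]), 'tcp_rot': array([-1.7989e+02, -1.0000e-02,  1.3170e+01]), 'ft_force': array([-1.12, -0.22, -0.81]), 'wrist_torque': array([-0.04, -0.03,  0.  ]), 'grip_force': np.float64(0.0), 'finger_gap': np.float64(85.71)}
top [[-0.02, -0.99, 0.13, 469.3], [-1.0, 0.02, 0.01, 71.42], [-0.01, -0.13, -0.99, 922.34], [0.0, 0.0, 0.0, 1.0]]
call long_plate 0.73 [442.8 267.3  22.5]
call long_plate 0.22 [389.1 105.6   1.1]
call short_plate 0.9 [590.2 300.1  18. ]
call short_plate 0.29 [596.6 -47.4  26.6]
call holder 0.6 [ 5.991e+02 -4.530e+01  1.000e-01]
call holder 0.53 [766.5 -87.9   1.4]
call bed 0.7 [597.4 -48.   24.8]
call knob_grip 0.53 [617.2  55.8  80.7]
call board 0.73 [517.9 285.3   5. ]
call garlic 0.63 [388.1  99.9  -0. ]
call onion 0.73 [769.5 151.5   2.6]
call knife 0.81 [770.8 -89.2   1. 
[... 538 characters left out ...]
43657684326172)
knob_grip 0.55 ((613.453125, 52.531761169433594), (43.8922233581543, 22.53745460510254), 79.35616302490234)
scene [[0.91, -0.19, 0.38, 241.26], [-0.42, -0.44, 0.79, -582.26], [0.01, -0.88, -0.48, 502.69], [0.0, 0.0, 0.0, 1.0]]
call long_plate 0.92 [441.8 273.8  22.7]
call long_plate 0.5 [ 375.3 -125.2   -2.3]
call short_plate 0.6 [589.9 306.   23.1]
call holder 0.69 [595.7 -44.9   0.7]
call bed 0.55 [594.6 -47.5  23.7]
call knob_grip 0.76 [615.1  51.   81.5]
call knob_grip 0.2 [440.5 273.5  22.1]
call board 0.71 [513.6 283.3  -2.4]
call garlic 0.65 [390.  106.    1.8]
call onion 0.81 [772.9 158.4  -2.7]
call knife 0.7 [767.6 -87.3   1.5]
call brush 0.89 [ 378.5 -125.9   -2.4]
```

View pics/top0.png

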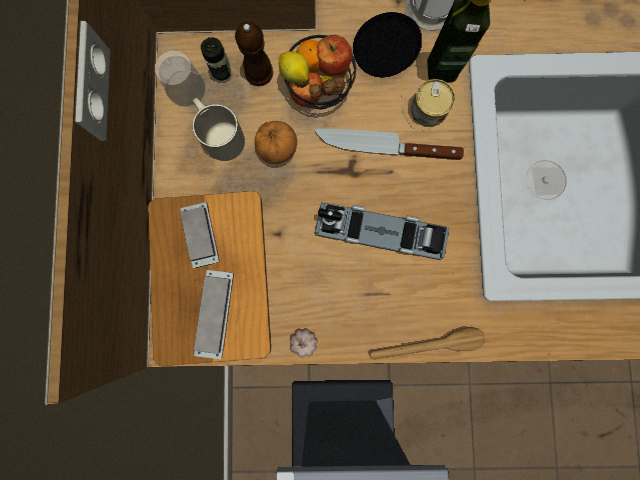

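View pics/scene0.png

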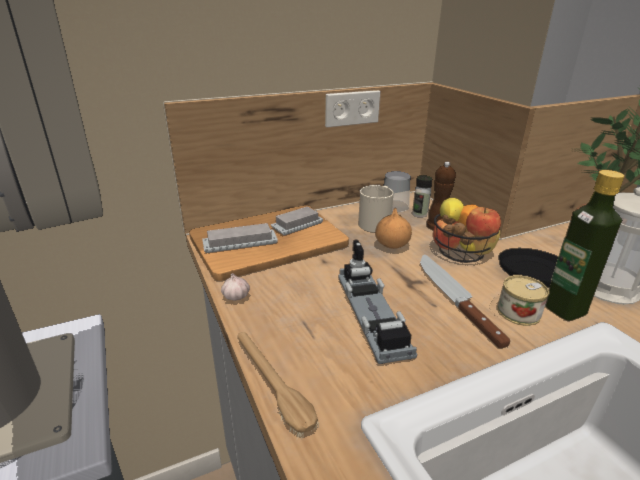

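The pictures show the long plate around (213,314), the short plate around (199,235), and the holder centred at (381,231) with its knob at (330,217). I'll overlay model wireframes to refine these poses.

```bash
cat >> h.py <<'E'
def proj(s,P):
    T=np.array(s["world_from_camera"]);K=np.array(s["intrinsics"])
    c=(np.asarray(P,float)-T[:3,3])@T[:3,:3]; q=c@K.T; return q[:,:2]/q[:,2:]
def rect(x,y,a,wx,ly,z,oy=0):
    """rect with long axis at world angle a deg"""
    a=np.radians(a); l=np.array([np.cos(a),np.sin(a)]); n=np.array([np.sin(a),-np.cos(a)])
    return np.array([[*(np.array([x,y])+i*wx/2*n+(oy+j*ly/2)*l),z] for i,j in((1,1),(-1,1),(-1,-1),(1,-1))])
def overlay(s,rects,box,k,name=None):
    u,v,W,H=box
    im=cv2.resize(s["color"][v:v+H,u:u+W],None,fx=k,fy=k,interpolation=cv2.INTER_CUBIC)[:,:,::-1].copy()
    for r,c in rects:
        p=((proj(s,r)-[u,v]+.5)*k*8).round().astype(np.int32); cv2.polylines(im,[p],True,c,1,cv2.LINE_AA,3)
    if name: cv2.imwrite('pics/'+name,im)
    return im
E
python3 - <<'E'
from h import *
s=snapshot("top")
L=(443,269,-8.4); B=(597,-47.5,79.3)
a=overlay(s,[(rect(*L,50,160,32),(0,0,255)),(rect(*L,46,136,52),(0,255,0))],(180,260,66,110),5)
b=overlay(s,[(rect(*B,66,250,14),(0,0,255)),(rect(*B,50,160,24),(0,255,0)),(rect(*B,44,12,94,103),(255,0,255))],(305,190,150,80),5)
b=cv2.resize(b,(450,240)); 
c=np.zeros((550,800,3),np.uint8); c[:550,:330]=a; c[:240,340:790]=b
cv2.imwrite('pics/ov1.png',c)
E
```

```text
(no output)
```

View pics/ov1.png

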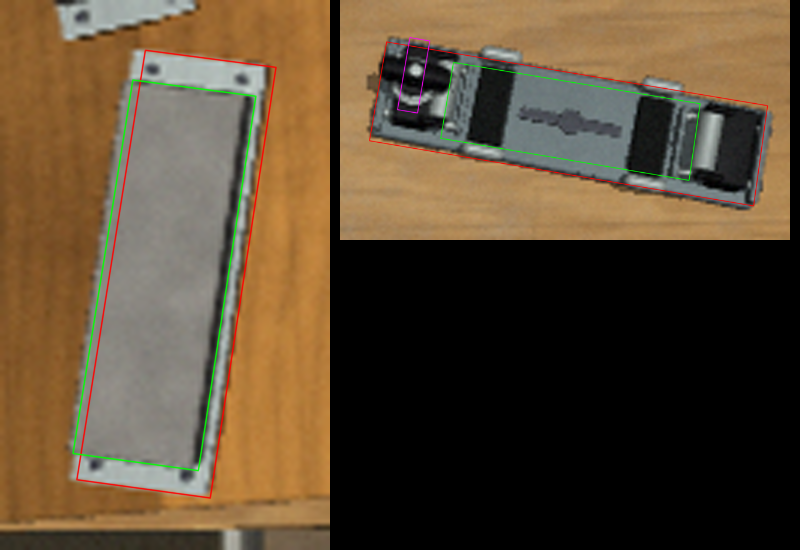

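The long plate sits near (443.5, 271) with its long axis at −7.5°. The holder is near (596, −48) at 79.3°, and the wing lies roughly along the holder's y. Next I'll travel to above the plate.

Call:
play_rows:
  increments:
    - [1,[0,0,0],0.1]
    - [1,[0,0,0],0.1]
    - [1,[0,0,0],0.03]
    - [1,[34,0,0],0]
    - [1,[34,0,0],0]
    - [1,[34,0,0],0]
    - [1,[34,0,0],0]
    - [1,[34,0,0],0]
    - [1,[34,0,0],0]
    - [1,[34,0,0],0]
    - [1,[34,0,0],0]
    - [1,[34,0,0],0]

```text
time: 2.4
tool_pos: [444.4, -584.0, 231.2]
tcp_rot: [-180.0, 0.0, -0.0]
ft_force: [-1.1, -0.1, -0.6]
finger_gap: 85.7
grip_force: 0.0
```

Call:
play_rows:
  increments:
    - [1,[0,-35,0],0]
    - [1,[0,-35,0],0]
    - [1,[0,-35,0],0]
    - [1,[0,-35,0],0]
    - [1,[0,-35,0],0]
    - [1,[0,-35,0],0]
    - [1,[0,-35,0],0]
    - [1,[0,-35,0],0]
    - [1,[0,-35,0],0]
    - [1,[0,-35,0],0]
    - [1,[0,-35,0],0]
    - [1,[0,-35,0],0]

```text
time: 3.4
tool_pos: [442.5, -162.7, 231.5]
tcp_rot: [180.0, -0.0, -0.0]
ft_force: [0.7, 0.4, -0.7]
finger_gap: 85.0
grip_force: 0.0
```

Call:
play_rows:
  increments:
    - [1,[0,-35,0],0]
    - [1,[0,-35,0],0]
    - [1,[0,-35,0],0]
    - [1,[0,-35,0],0]
    - [1,[0,-35,0],0]
    - [1,[0,-35,0],0]
    - [1,[0,-35,0],0]
    - [1,[0,-35,0],0]
    - [1,[0,-35,0],0]
    - [1,[0,-35,0],0]
    - [1,[0,-35,0],0]
    - [1,[0,0,0],0]

```text
time: 4.4
tool_pos: [442.0, 226.0, 231.4]
tcp_rot: [-179.9, -0.0, 0.2]
ft_force: [1.4, 0.3, -0.1]
finger_gap: 85.2
grip_force: 0.0
```

Call:
play_rows:
  increments:
    - [1,[1,-22,0],0]
    - [1,[1,-23,0],0]
    - [1,[0,0,20],0.065]
    - [1,[0,0,25],0.065]
    - [1,[0,0,30],0]
    - [1,[0,0,30],0]
    - [1,[0,0,25],0]
    - [1,[0,0,10],0]
    - [1,[0,0,0],0]

```text
time: 5.15
tool_pos: [442.8, 264.5, 88.4]
tcp_rot: [179.8, 0.3, -7.5]
ft_force: [0.1, 0.3, 0.6]
finger_gap: 85.4
grip_force: 0.0
```

```bash
python3 - <<'E'
from h import *
for n in("top","scene"):
    s=snapshot(n); show(s,pinpoint,["long_plate"])
    save(s,n+'1.png')
    if n=="scene":
        im=overlay(s,[(rect(443.5,271,-7.5,50,160,32),(0,0,255)),(rect(443.5,271,-7.5,46,136,52),(0,255,0))],(180,180,160,110),5,'ov2.png')
print(sense()["tool_pos"],sense()["tcp_rot"])
E
```

```text
call long_plate 0.59 [444.3 270.5  23.4]
call long_plate 0.47 [600.3 -45.6  26.4]
call long_plate 0.65 [443.  271.4  25.9]
[446.4161132  266.35488561  93.65149825] [-1.79891126e+02 -1.71627006e-01 -7.46383463e+00]
```

View pics/ov2.png

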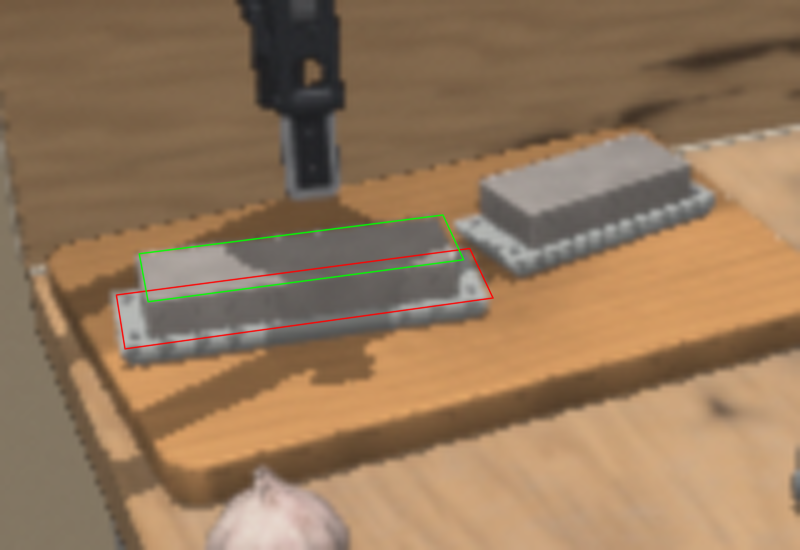

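The overlay fits the plate to about 1 px, and the open fingers are above the plate's middle. I'll go down and grip.

Call:
play_rows:
  increments:
    - [1,[-1.6,-4.8,10],0]
    - [1,[0,0,20],0]
    - [1,[0,0,20],0]
    - [1,[0,0,11],0]
    - [1,[0,0,5],0]
    - [1,[0,0,0],0]
    - [-1,[0,0,0],0]
    - [-1,[0,0,0],0]
    - [-1,[0,0,0],0]
    - [-1,[0,0,0],0]
    - [-1,[0,0,0],0]
    - [-1,[0,0,0],0]
  force: 90

```text
time: 6.35
tool_pos: [445.0, 271.1, 27.5]
tcp_rot: [-179.9, -0.1, -7.5]
ft_force: [-4.5, -2.6, 11.6]
finger_gap: 45.3
grip_force: 90.0
```

Call:
play_rows:
  increments:
    - [-1,[0,0,0],0]
    - [-1,[0,0,0],0]
    - [-1,[0,0,0],0]
    - [-1,[0,0,0],0]

```text
time: 6.68
tool_pos: [445.0, 271.1, 27.5]
tcp_rot: [-179.9, -0.1, -7.5]
ft_force: [-4.6, -2.7, 11.5]
finger_gap: 45.5
grip_force: 90.1
```

Call:
play_rows:
  increments:
    - [-1,[0,0,-10],0]
    - [-1,[0,0,-20],0]
    - [-1,[0,0,-30],0]
    - [-1,[0,0,-30],0]
    - [-1,[0,0,-25],0]
    - [-1,[0,0,-5],0]
    - [-1,[0,0,0],0]

```text
time: 7.27
tool_pos: [445.5, 271.5, 147.9]
tcp_rot: [-179.8, -0.2, -7.5]
ft_force: [-0.0, 0.5, -3.7]
finger_gap: 45.0
grip_force: 92.6
```

Call:
play_rows:
  increments:
    - [-1,[9.6,14.8,0],0]
    - [-1,[19.2,29.6,0],0]
    - [-1,[19.2,29.6,0],0]
    - [-1,[19.2,29.6,0],0]
    - [-1,[19.2,29.6,0],0]
    - [-1,[19.2,29.6,0],0]
    - [-1,[19.2,29.6,0],0]
    - [-1,[19.2,29.6,0],0]
    - [-1,[19.2,29.6,0],0]
    - [-1,[19.2,29.6,0],0]
    - [-1,[9.6,14.8,0],0]
    - [-1,[0,0,0],0]

```text
time: 8.27
tool_pos: [595.5, -51.6, 142.2]
tcp_rot: [179.9, 0.2, -7.7]
ft_force: [1.2, 0.9, -2.9]
finger_gap: 44.9
grip_force: 92.7
```

Call:
play_rows:
  increments:
    - [-1,[0,0,0],-0.05]
    - [-1,[0,0,0],-0.1]
    - [-1,[0,0,0],-0.1]
    - [-1,[0,0,0],-0.1]
    - [-1,[0,0,0],-0.1]
    - [-1,[0,0,0],-0.1]
    - [-1,[0,0,0],-0.1]
    - [-1,[0,0,0],-0.1]

```text
time: 8.93
tool_pos: [594.1, -46.7, 142.4]
tcp_rot: [-179.8, 0.2, 35.8]
ft_force: [-0.3, -1.0, -4.2]
finger_gap: 45.1
grip_force: 92.7
```

Call:
play_rows:
  increments:
    - [-1,[0,0,0],-0.1]
    - [-1,[0,0,0],-0.1]
    - [-1,[0,0,0],-0.1]
    - [-1,[0,0,0],-0.1]
    - [-1,[0,0,0],-0.1]
    - [-1,[0,0,0],-0.1]
    - [-1,[0,0,0],-0.1]
    - [-1,[0,0,0],-0.065]
    - [-1,[0,0,0],0]
    - [-1,[0,0,0],0]

```text
time: 9.77
tool_pos: [594.5, -47.0, 143.2]
tcp_rot: [-179.8, -0.0, 79.2]
ft_force: [-0.8, -0.3, -3.5]
finger_gap: 44.9
grip_force: 92.7
```

```bash
python3 - <<'E'
from h import *
st=sense(); print(st["tool_pos"].round(1),st["tcp_rot"].round(2),st["finger_gap"],st["joint_pos"].round(1))
for n in("top","scene"):
    s=snapshot(n); save(s,n+'2.png'); show(s,pinpoint,["long_plate","bed","holder"])
    if n=="top":
        x,y=st["tool_pos"][:2];a=st["tcp_rot"][2];z=140
        A=overlay(s,[(rect(x,y,a,50,160,z+5),(0,0,255)),(rect(x,y,a,46,136,z+25),(0,255,0))],(300,170,160,110),5,'ov3.png')
E
```

```text
[594.5 -47.  143.2] [-1.7982e+02 -1.0000e-02  7.9240e+01] 44.9409930992327 [-9.4 10.3 91.4  0.  78.4  1.3]
call bed 0.66 [587.1 302.   21.4]
call long_plate 0.74 [596.7 -50.2 140.3]
call bed 0.71 [595.3 -47.   21.5]
call bed 0.19 [386.6 106.3   1.3]
call holder 0.93 [596.  -49.4   2.1]
```

View pics/ov3.png

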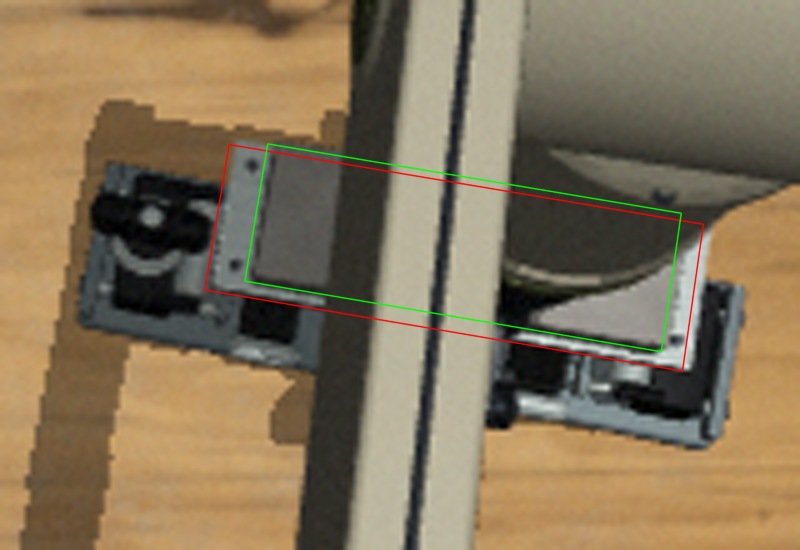

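View pics/scene2.png

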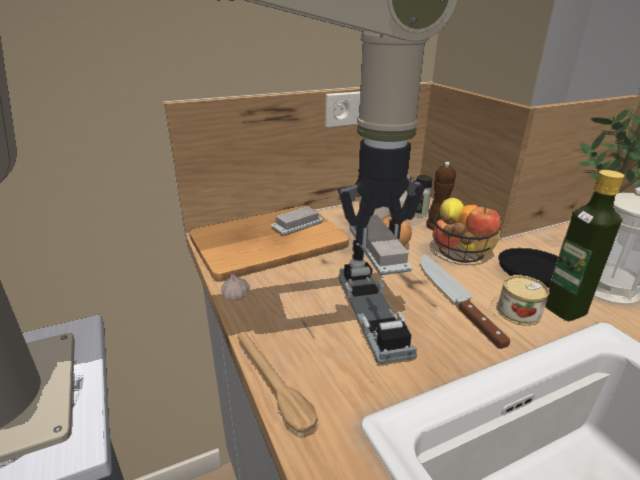

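Plate is held level and square to the holder; top-camera overlay agrees with the robot pose to ~1 px across and shows the plate ~2 mm further towards −y end. Next: sub-pixel holder edges from the first picture.

```bash
python3 - <<'E'
from h import *
s=snapshot("top")
def sat(f): return cv2.cvtColor(cv2.imread('pics/'+f),cv2.COLOR_BGR2HSV)[:,:,1].astype(np.float32)
x0,y0,ang=596,-48,79.3
def prof(S,st,z,ax,lo,hi,cx=x0,cy=y0,a=ang):
    a=np.radians(a);l=np.array([np.cos(a),np.sin(a)]);n=np.array([np.sin(a),-np.cos(a)])
    t=np.arange(lo,hi,.25); p=np.array([cx,cy])+(t[:,None]*n+st*l if ax=='n' else t[:,None]*l+st*n)
    q=proj(s,np.c_[p,np.full(len(t),z)]).astype(np.float32)
    v=cv2.remap(S,q[None,:,0],q[None,:,1],cv2.INTER_LINEAR)[0]; v=cv2.GaussianBlur(v[None],(9,1),0)[0]
    m=(v[:12].mean()+v[-12:].mean())/2; i=np.nonzero((v[:-1]-m)*(v[1:]-m)<0)[0]
    return (t[i].round(1).tolist() if len(i)<4 else 'x', round(float(v[:12].mean())),round(float(v[-12:].mean())))
S=sat('top0.png')
for y in(-30,-15,0,15,30,-95,-110): print(y,'+x',prof(S,y,14,'n',26,42),'-x z0',prof(S,y,0,'n',-44,-24))
for x in(-20,-10,0,10,20): print(x,'-y',prof(S,x,14,'l',-135,-115),'+y',prof(S,x,14,'l',117,137))
S=sat('top2.png')
for st in(-75,-72,60,65,70,75): print('plate',st,prof(S,st,145,'n',15,38,594.5,-47,79.24),prof(S,st,145,'n',-40,-15,594.5,-47,79.24))
E
```

```text
-30 +x ([32.8], 31, 129) -x z0 ([-31.8], 127, 28)
-15 +x ([33.5], 32, 129) -x z0 ([-31.0], 127, 30)
0 +x ([33.2], 28, 124) -x z0 ([-31.0], 121, 28)
15 +x ([34.2], 30, 119) -x z0 ([-30.2], 124, 31)
30 +x ([34.8], 29, 130) -x z0 ([-30.2], 120, 31)
-95 +x ([31.0], 31, 133) -x z0 ([-33.0], 124, 28)
-110 +x ([30.8], 26, 132) -x z0 ([-34.0], 121, 28)
-20 -y ([-128.5], 133, 20) +y ([126.2], 29, 119)
-10 -y ([-128.0], 136, 18) +y ([126.8], 16, 120)
0 -y ([-128.2], 137, 30) +y ([125.5], 33, 125)
10 -y ([-128.5], 132, 31) +y ('x', 124, 115)
20 -y ([-129.5], 130, 30) +y ([126.0], 34, 121)
plate -75 ('x', 42, 46) ([-37.0], 86, 26)
plate -72 ('x', 47, 41) ([-34.2], 71, 17)
plate 60 ([28.8], 21, 115) ('x', 35, 20)
plate 65 ([27.2], 15, 119) ('x', 18, 9)
plate 70 ([27.0], 14, 119) ([-24.8, -16.0], 26, 17)
plate 75 ([27.2], 14, 119) ([-32.8, -29.2, -24.0], 27, 13)
```

Call:
play_rows:
  increments:
    - [-1,[0.4,2.1,10],0.02]
    - [-1,[0,0,20],0]
    - [-1,[0,0,25],0]
    - [-1,[0,0,18],0]
    - [-1,[0,0,7],0]
    - [-1,[0,0,0],0]
    - [-1,[0,0,0],0]
    - [-1,[0,0,0],0]

```text
time: 10.88
tool_pos: [599.2, -47.9, 66.8]
tcp_rot: [179.9, -0.0, 78.2]
ft_force: [1.1, -0.1, -3.0]
finger_gap: 45.1
grip_force: 92.8
```

```bash
python3 - <<'E'
from h import *
st=sense(); print(st["tool_pos"].round(1),st["tcp_rot"].round(2),st["ft_force"].round(1))
s=snapshot("top"); save(s,'top3.png')
x,y=st["tool_pos"][:2];a=st["tcp_rot"][2];z=st["tool_pos"][2]-5.5
A=overlay(s,[(rect(x,y,a,50,160,z+10),(0,0,255)),(rect(597,-49,77.8,66,250,14),(255,255,0))],(300,180,160,90),5)
s=snapshot("scene"); save(s,'scene3.png')
cv2.imwrite('pics/ov4.png',A)
E
```

```text
[599.2 -47.9  66.8] [ 1.7986e+02 -1.0000e-02  7.8180e+01] [ 1.1 -0.1 -3. ]
```

View pics/ov4.png

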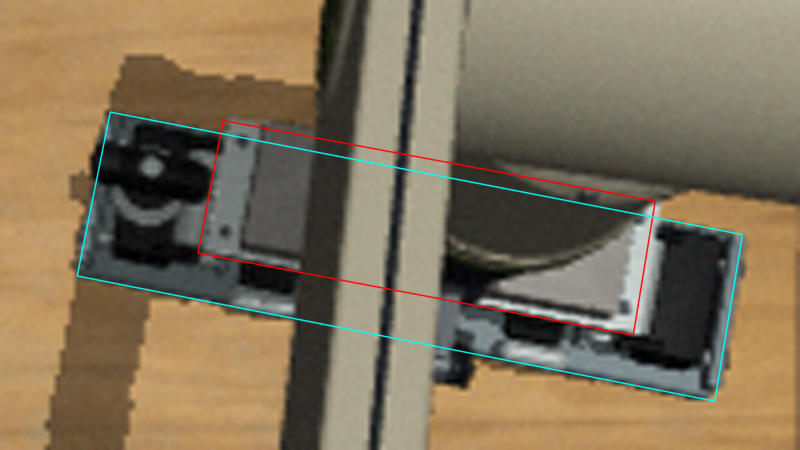

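```bash
python3 - <<'E'
from h import *
s=snapshot("top"); G=cv2.cvtColor(s["color"],cv2.COLOR_RGB2GRAY).astype(np.float32)
cx,cy,a=597,-49,np.radians(77.8); l=np.array([np.cos(a),np.sin(a)]);n=np.array([np.sin(a),-np.cos(a)])
def g(st,ax,lo,hi,z):
    t=np.arange(lo,hi,.25); p=np.array([cx,cy])+(t[:,None]*n+st*l if ax=='n' else t[:,None]*l+st*n)
    q=proj(s,np.c_[p,np.full(len(t),z)]).astype(np.float32)
    v=cv2.GaussianBlur(cv2.remap(G,q[None,:,0],q[None,:,1],cv2.INTER_LINEAR),(9,1),0)[0]; d=np.gradient(v)
    return [(t[i],round(float(d[i]*4),1)) for i in (d.argmax(),d.argmin())]
for st in(-74,-70,-60,-50,-45): print('-x carrier',st,g(st,'n',-33,-18,69))
for st in(-22,-15,-5,5): print('-y end',st,g(st,'l',-90,-74,69))
for st in(72,70,65,60,55): print('+y part',st,'+x',g(st,'n',18,33,69),'-x',g(st,'n',-33,-18,69))
for st in(-18,0,18): print('+y stone end',st,g(st,'l',60,75,89), 'carrier end',g(st,'l',73,88,69))
P=[sense()["tool_pos"] for _ in range(3)]; print(P[0].round(1),P[2].round(1))
E
```

```text
-x carrier -74 [(np.float64(-21.5), 83.4), (np.float64(-30.75), -37.6)]
-x carrier -70 [(np.float64(-26.0), 61.0), (np.float64(-24.0), -61.3)]
-x carrier -60 [(np.float64(-22.25), 38.8), (np.float64(-19.0), -51.4)]
-x carrier -50 [(np.float64(-22.25), 51.1), (np.float64(-19.0), -61.2)]
-x carrier -45 [(np.float64(-21.75), 91.4), (np.float64(-19.5), -57.6)]
-y end -22 [(np.float64(-81.5), 20.2), (np.float64(-76.5), -13.2)]
-y end -15 [(np.float64(-84.25), 32.5), (np.float64(-76.75), -35.3)]
-y end -5 [(np.float64(-84.25), 39.1), (np.float64(-77.25), -0.4)]
-y end 5 [(np.float64(-84.5), 42.2), (np.float64(-77.25), -2.3)]
+y part 72 +x [(np.float64(23.0), 23.4), (np.float64(19.25), -23.4)] -x [(np.float64(-22.25), 36.4), (np.float64(-30.0), -9.1)]
+y part 70 +x [(np.float64(21.75), 8.5), (np.float64(19.25), -11.0)] -x [(np.float64(-22.0), 39.9), (np.float64(-24.0), -7.0)]
+y part 65 +x [(np.float64(28.25), 3.2), (np.float64(22.25), -1.8)] -x [(np.float64(-22.5), 30.0), (np.float64(-19.25), -33.3)]
+y part 60 +x [(np.float64(31.25), 9.7), (np.float64(29.25), -8.6)] -x [(np.float64(-22.0), 50.6), (np.float64(-19.75), -31.7)]
+y part 55 +x [(np.float64(31.75), 3.7), (np.float64(30.0), -2.9)] -x [(np.float64(-22.75), 40.3), (np.float64(-32.0), -38.7)]
+y stone end -18 [(np.float64(67.75), 23.5), (np.float64(71.5), -19.8)] carrier end [(np.float64(83.0), 6.3), (np.float64(79.5), -10.0)]
+y stone end 0 [(np.float64(67.75), 27.0), (np.float64(65.75), -13.2)] carrier end [(np.float64(85.0), 2.3), (np.float64(81.0), -33.2)]
+y stone end 18 [(np.float64(67.5), 18.1), (np.float64(72.25), -17.8)] carrier end [(np.float64(73.75), 3.0), (np.float64(79.0), -34.5)]
[599.2 -48.   67. ] [599.2 -48.   67. ]
```

Call:
play_rows:
  increments:
    - [-1,[1,-2,0],0]
    - [-1,[0,0,6],0]
    - [-1,[0,0,5],0]
    - [-1,[0,0,2],0]
    - [-1,[0,0,0],0]
    - [-1,[0,0,0],0]

```text
time: 11.53
tool_pos: [595.8, -46.3, 51.7]
tcp_rot: [-179.9, 0.0, 78.2]
ft_force: [-0.7, -1.1, -3.6]
finger_gap: 44.8
grip_force: 92.8
```

Call:
play_rows:
  increments:
    - [-1,[0,0,2],0]
    - [-1,[0,0,2],0]
    - [-1,[0,0,2],0]
    - [-1,[0,0,0],0]

```text
time: 11.87
tool_pos: [597.5, -46.6, 47.5]
tcp_rot: [179.8, -0.0, 78.2]
ft_force: [0.4, 0.1, 2.4]
finger_gap: 45.3
grip_force: 94.7
```

Call:
play_rows:
  increments:
    - [-1,[0,0,2],0]
    - [-1,[0,0,2],0]
    - [-1,[0,0,0],0]

```text
time: 12.12
tool_pos: [597.9, -46.8, 43.7]
tcp_rot: [179.8, 0.0, 78.2]
ft_force: [3.1, -1.5, 3.3]
finger_gap: 44.9
grip_force: 94.5
```

Call:
play_rows:
  increments:
    - [-1,[0,0,2],0]
    - [-1,[0,0,2],0]
    - [-1,[0,0,0],0]

```text
time: 12.37
tool_pos: [596.2, -45.1, 37.6]
tcp_rot: [-180.0, -0.1, 78.2]
ft_force: [3.6, 6.5, -2.2]
finger_gap: 44.4
grip_force: 91.9
```

Call:
play_rows:
  increments:
    - [-1,[0,0,2],0]
    - [-1,[0,0,2],0]
    - [-1,[0,0,0],0]

```text
time: 12.62
tool_pos: [595.9, -44.3, 33.4]
tcp_rot: [-179.9, -0.2, 78.2]
ft_force: [3.6, 8.8, -1.9]
finger_gap: 44.9
grip_force: 92.8
```

Call:
play_rows:
  increments:
    - [-1,[1.5,0,2],0]
    - [-1,[0,0,2],0]
    - [-1,[0,0,0],0]

```text
time: 12.87
tool_pos: [596.0, -44.1, 29.7]
tcp_rot: [-179.9, -0.0, 78.2]
ft_force: [0.0, 4.6, 1.9]
finger_gap: 45.0
grip_force: 94.6
```

Call:
play_rows:
  increments:
    - [-1,[0,0,2],0]
    - [-1,[0,0,1.5],0]
    - [-1,[0,0,0],0]

```text
time: 13.12
tool_pos: [596.2, -44.2, 29.3]
tcp_rot: [-179.9, -0.0, 78.2]
ft_force: [-15.1, 5.5, 28.4]
finger_gap: 44.8
grip_force: 101.8
```

```bash
python3 - <<'E'
from h import *
s=snapshot("scene"); show(s,pinpoint,["long_plate","bed","holder","knob_grip"])
A=overlay(s,[],(320,230,110,140),4); s=snapshot("top"); show(s,pinpoint,["long_plate","bed","knob_grip"])
B=overlay(s,[],(300,190,160,80),2)
c=np.zeros((560,770,3),np.uint8); c[:,:440]=A; c[:160,445:765]=B; cv2.imwrite('pics/ov5.png',c)
E
```

```text
call long_plate 0.76 [597.2 -45.2  26.8]
call bed 0.67 [595.5 -47.4  20.1]
call holder 0.7 [594.7 -46.4   1.6]
call long_plate 0.77 [593.2 -47.4  25. ]
call long_plate 0.75 [516.9 281.3   5.1]
call bed 0.44 [773.2 -89.6   2.8]
call knob_grip 0.68 [616.   56.4  78.8]
```

View pics/ov5.png

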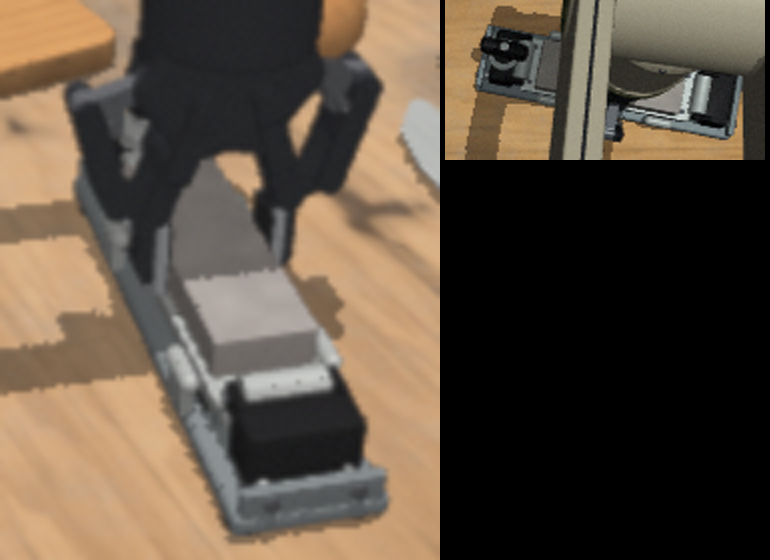

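The scene crop shows the front roller closed over the carrier end and the plate level, with the TCP height matching a seated plate. I'll release and lift.

Call:
play_rows:
  increments:
    - [1,[0,0,0],0]
    - [1,[0,0,0],0]
    - [1,[0,0,0],0]
    - [1,[0,0,0],0]
    - [1,[0,0,-10],0]
    - [1,[0,0,-30],0]
    - [1,[0,0,-30],0]
    - [1,[0,0,-30],0]
    - [1,[0,0,-25],0]
    - [1,[0,0,-5],0]

```text
time: 14.4
tool_pos: [599.5, -45.5, 163.5]
tcp_rot: [179.5, -0.0, 78.2]
ft_force: [1.0, -0.3, 1.2]
finger_gap: 85.3
grip_force: 0.0
```

Call:
play_rows:
  increments:
    - [1,[0,15,0],0]
    - [1,[0,30,0],0]
    - [1,[0,30,0],0]
    - [1,[0,30,0],0]
    - [1,[0,30,0],0]
    - [1,[0,15,0],0]
    - [1,[0,0,0],0]
    - [1,[0,0,0],0]

```text
time: 15.07
tool_pos: [743.3, -75.8, 155.7]
tcp_rot: [-179.9, 0.0, 78.2]
ft_force: [-0.0, -0.9, -0.3]
finger_gap: 85.3
grip_force: 0.0
```

```bash
python3 - <<'E'
from h import *
print({k:np.round(v,1) for k,v in sense().items() if k in("tool_pos","tcp_rot","ft_force","time")})
s=snapshot("scene"); save(s,'scene6.png'); show(s,pinpoint,["long_plate","bed","holder","knob_grip"])
A=overlay(s,[],(320,230,110,140),4); s=snapshot("top"); save(s,'top6.png'); show(s,pinpoint,["long_plate","bed","holder","knob_grip"])
B=overlay(s,[],(305,190,55,70),6)
for r in regions_of("knob_grip",s)[:1]: print(r["p"],cv2.minAreaRect(ray(s,r["mask"],90).astype(np.float32)))
c=np.zeros((560,780,3),np.uint8); c[:,:440]=A; c[:420,445:775]=B; cv2.imwrite('pics/ov6.png',c)
E
```

```text
{'time': np.float64(15.1), 'tool_pos': array([743.3, -75.8, 155.7]), 'tcp_rot': array([-179.9,    0. ,   78.2]), 'ft_force': array([-0. , -0.9, -0.3])}
call long_plate 0.66 [593.8 -45.4  27.8]
call bed 0.66 [597.3 -46.8  23.2]
call holder 0.69 [593.1 -48.    3.5]
call knob_grip 0.54 [617.3  50.3  80.8]
call long_plate 0.82 [596.9 -49.2  24.5]
call bed 0.66 [597.1 -49.9  24.7]
call holder 0.77 [598.9 -47.7   3.6]
call knob_grip 0.7 [617.3  53.3  79.4]
0.55 ((616.1570434570312, 53.78135681152344), (42.980716705322266, 19.78680419921875), 74.71070861816406)
```

View pics/ov6.png

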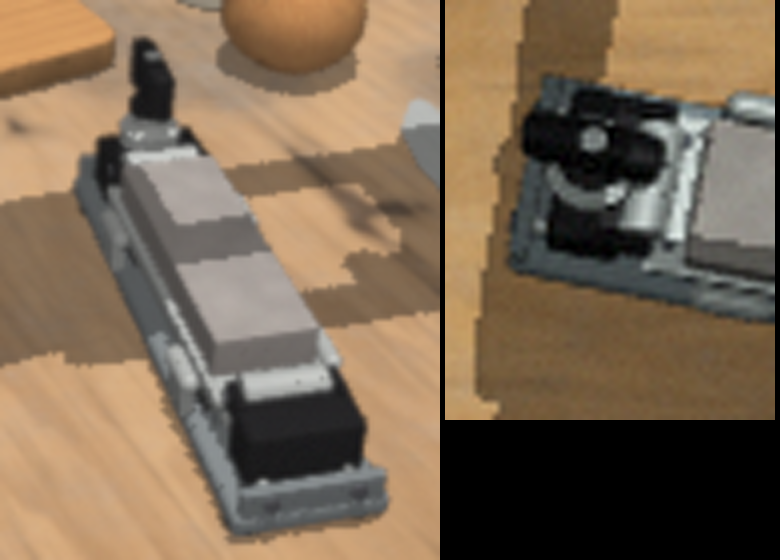

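Both rollers are closed over the plate ends. The wing centre is near (617.5, 52) and lies about along the holder axis. Next I'll go over the knob and pinch it.

Call:
play_rows:
  increments:
    - [1,[9.9,-14.9,0],0.015]
    - [1,[19.9,-29.8,0],0]
    - [1,[19.9,-29.8,0],0]
    - [1,[19.9,-29.8,0],0]
    - [1,[19.9,-29.8,0],0]
    - [1,[9.8,-15,0],0]
    - [1,[0,0,0],0]
    - [1,[0,0,15],0]
    - [1,[0,0,15],0]
    - [1,[0,0,5],0]
    - [1,[0,0,0],0]
    - [1,[0,0,0],0]

```text
time: 16.62
tool_pos: [619.6, 53.3, 121.8]
tcp_rot: [-180.0, 0.0, 77.3]
ft_force: [0.1, 0.3, -0.1]
finger_gap: 85.6
grip_force: 0.0
```

```bash
python3 - <<'E'
from h import *
st=sense();print(st["tool_pos"].round(1),st["tcp_rot"].round(2))
s=snapshot("scene"); show(s,pinpoint,["knob_grip"])
q=proj(s,[st["tool_pos"],[617.5,52.3,94]]); print(q.round(1))
A=overlay(s,[(rect(617.5,52.3,77.5,12,44,94),(0,255,0)),(rect(st["tool_pos"][0],st["tool_pos"][1],77.5,85,22,st["tool_pos"][2]),(0,0,255))],(310,170,100,110),5,'ov7.png')
E
```

```text
[619.6  53.3 121.8] [-1.7997e+02  1.0000e-02  7.7310e+01]
call knob_grip 0.7 [614.4  55.7  80.2]
call knob_grip 0.68 [ 374.9 -123.1   -4.5]
[[359.4 229.3]
 [357.9 242.7]]
```

View pics/ov7.png

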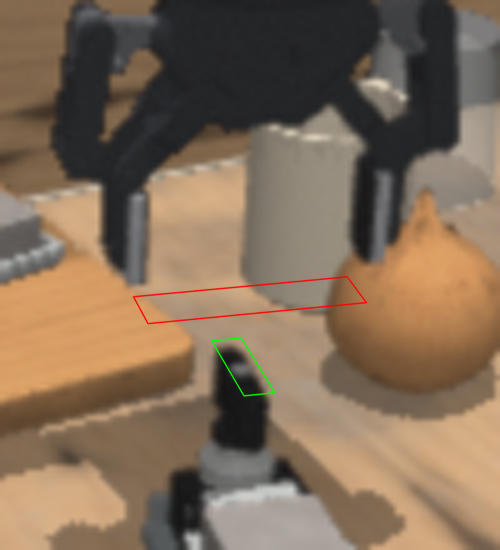

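The gripper straddles the wing, and the wing matches the overlay. I'll go down and pinch.

Call:
play_rows:
  increments:
    - [1,[0,0,15],0]
    - [1,[0,0,20],0]
    - [1,[0,0,12],0]
    - [1,[0,0,4],0]
    - [1,[0,0,0],0]
    - [-1,[0,0,0],0]
    - [-1,[0,0,0],0]
    - [-1,[0,0,0],0]
    - [-1,[0,0,0],0]
    - [-1,[0,0,0],0]
    - [-1,[0,0,0],0]
    - [-1,[0,0,0],0]
  force: 60

```text
time: 17.72
tool_pos: [619.0, 54.0, 71.5]
tcp_rot: [-179.9, 0.0, 77.3]
ft_force: [-5.5, 0.5, 4.1]
finger_gap: 10.4
grip_force: 60.2
```

Call:
play_rows:
  increments:
    - [-1,[0,0,0],0]
    - [-1,[0,0,0],0]
    - [-1,[0,0,0],0]
    - [-1,[0,0,0],0]
    - [-1,[0,0,0],0]

```text
time: 18.13
tool_pos: [619.0, 54.0, 71.4]
tcp_rot: [-179.9, 0.0, 77.3]
ft_force: [-6.1, 1.2, 6.5]
finger_gap: 10.6
grip_force: 60.3
```

```bash
python3 -c "
from h import *
st=sense();print({k:np.round(v,2) for k,v in st.items()})"
```

```text
{'time': np.float64(18.13), 'joint_pos': array([2.500e-01, 1.797e+01, 9.042e+01, 1.000e-02, 7.168e+01, 1.291e+01]), 'qd': array([ 0.03, -0.02,  0.06, -0.04, -0.01, -0.04]), 'joint_efforts': array([ -0.55, -59.57, -46.01,  -0.18,  -1.95,  -0.06]), 'tool_pos': array([618.96,  54.  ,  71.42]), 'tcp_rot': array([-179.94,    0.  ,   77.34]), 'ft_force': array([-6.08,  1.15,  6.54]), 'wrist_torque': array([ 0.12,  0.9 , -0.04]), 'grip_force': np.float64(60.34), 'finger_gap': np.float64(10.64)}
```

Call:
play_rows:
  increments:
    - [-1,[0,-1,0],0]
    - [-1,[0,0,0],0.04]
    - [-1,[0,0,0],0.08]
    - [-1,[0,0,0],0.08]
    - [-1,[0,0,0],0.08]
    - [-1,[0,0,0],0.08]
    - [-1,[0,0,0],0.08]
    - [-1,[0,0,0],0.08]
    - [-1,[0,0,0],0.08]
    - [-1,[0,0,0],0.08]
    - [-1,[0,0,0],0.08]
    - [-1,[0,0,0],0.04]

```text
time: 19.13
tool_pos: [619.5, 53.4, 71.5]
tcp_rot: [179.9, -0.1, 31.2]
ft_force: [2.8, -2.6, 1.8]
finger_gap: 11.1
grip_force: 59.7
```

```bash
python3 -c "
from h import *
st=sense();print({k:np.round(st[k],2) for k in ('tool_pos','tcp_rot','ft_force','wrist_torque','joint_efforts','finger_gap')})"
```

```text
{'tool_pos': array([619.51,  53.4 ,  71.54]), 'tcp_rot': array([ 1.7989e+02, -8.0000e-02,  3.1230e+01]), 'ft_force': array([ 2.77, -2.56,  1.83]), 'wrist_torque': array([-0.56, -0.4 ,  0.05]), 'joint_efforts': array([ 1.700e+00, -6.093e+01, -4.418e+01,  1.000e+00,  7.800e-01,
       -6.000e-02]), 'finger_gap': np.float64(11.06)}
```

Call:
play_rows:
  increments:
    - [-1,[0,0,0],0.06]
    - [-1,[0,0,0],0.06]
    - [-1,[0,0,0],0.06]
    - [-1,[0,0,0],0.06]
    - [-1,[0,0,0],0.06]
    - [-1,[0,0,0],0]

```text
time: 19.63
tool_pos: [619.6, 53.0, 71.6]
tcp_rot: [179.9, -0.1, 14.1]
ft_force: [2.2, -5.0, 2.2]
finger_gap: 10.8
grip_force: 59.7
```

```bash
python3 -c "
from h import *
st=sense();print({k:np.round(st[k],2) for k in ('tool_pos','tcp_rot','ft_force','wrist_torque','finger_gap')})"
```

```text
{'tool_pos': array([619.58,  53.05,  71.55]), 'tcp_rot': array([ 1.7989e+02, -1.1000e-01,  1.4130e+01]), 'ft_force': array([ 2.2 , -4.97,  2.19]), 'wrist_torque': array([-0.86, -0.52,  0.01]), 'finger_gap': np.float64(10.79)}
```

Call:
play_rows:
  increments:
    - [-1,[0,0,0],0.04]
    - [-1,[0,0,0],0.04]
    - [-1,[0,0,0],0.02]
    - [-1,[0,0,0],0]

```text
time: 19.97
tool_pos: [619.6, 52.9, 71.6]
tcp_rot: [179.9, -0.1, 8.6]
ft_force: [2.5, -6.7, 2.2]
finger_gap: 10.6
grip_force: 59.8
```

```bash
python3 -c "
from h import *
st=sense();print({k:np.round(st[k],2) for k in ('tool_pos','tcp_rot','ft_force','wrist_torque','finger_gap')})"
```

```text
{'tool_pos': array([619.59,  52.93,  71.57]), 'tcp_rot': array([ 1.7989e+02, -1.2000e-01,  8.5900e+00]), 'ft_force': array([ 2.48, -6.68,  2.19]), 'wrist_torque': array([-0.94, -0.49,  0.11]), 'finger_gap': np.float64(10.64)}
```

Call:
play_rows:
  increments:
    - [-1,[0,0,0],0.03]
    - [-1,[0,0,0],0.03]
    - [-1,[0,0,0],0]

```text
time: 20.22
tool_pos: [619.6, 52.9, 71.6]
tcp_rot: [179.9, -0.1, 5.1]
ft_force: [3.7, -5.6, 1.1]
finger_gap: 10.6
grip_force: 59.8
```

```bash
python3 -c "
from h import *
st=sense();print({k:np.round(st[k],2) for k in ('tool_pos','tcp_rot','ft_force','wrist_torque','finger_gap')})"
```

```text
{'tool_pos': array([619.59,  52.86,  71.6 ]), 'tcp_rot': array([ 1.7989e+02, -1.3000e-01,  5.1300e+00]), 'ft_force': array([ 3.67, -5.65,  1.1 ]), 'wrist_torque': array([-1.07, -0.54,  0.07]), 'finger_gap': np.float64(10.61)}
```

Call:
play_rows:
  increments:
    - [-1,[0,0,0],0.03]
    - [-1,[0,0,0],0.03]
    - [-1,[0,0,0],0]

```text
time: 20.47
tool_pos: [619.6, 52.8, 71.6]
tcp_rot: [179.9, -0.1, 1.7]
ft_force: [3.7, -5.5, 1.2]
finger_gap: 10.6
grip_force: 59.8
```

```bash
python3 -c "
from h import *
st=sense();print({k:np.round(st[k],2) for k in ('tool_pos','tcp_rot','wrist_torque','joint_efforts')})"
```

```text
{'tool_pos': array([619.59,  52.82,  71.59]), 'tcp_rot': array([ 1.799e+02, -1.300e-01,  1.690e+00]), 'wrist_torque': array([-1.08, -0.54,  0.06]), 'joint_efforts': array([  3.65, -60.59, -43.59,   2.12,   1.05,   0.75])}
```

Call:
play_rows:
  increments:
    - [-1,[0,0,0],0.02]
    - [-1,[0,0,0],0.02]
    - [-1,[0,0,0],0]

```text
time: 20.72
tool_pos: [619.6, 52.7, 71.6]
tcp_rot: [179.9, -0.1, -0.6]
ft_force: [2.1, -5.5, 1.0]
finger_gap: 10.5
grip_force: 59.8
```

```bash
python3 -c "
from h import *
st=sense();print({k:np.round(st[k],2) for k in ('tool_pos','tcp_rot','wrist_torque','joint_efforts')})
s=snapshot('top'); st=sense(); print(st['wrist_torque'].round(2),st['joint_efforts'].round(2))"
```

```text
{'tool_pos': array([619.61,  52.74,  71.61]), 'tcp_rot': array([ 1.799e+02, -1.400e-01, -5.600e-01]), 'wrist_torque': array([-1.09, -0.52,  0.04]), 'joint_efforts': array([  3.75, -60.58, -43.59,   2.19,   1.04,   0.55])}
[-1.14 -0.53  0.12] [  3.77 -60.58 -43.59   2.18   1.04   0.3 ]
```

Call:
play_rows:
  increments:
    - [1,[0,0,0],0]
    - [1,[0,0,0],0]
    - [1,[0,0,0],0]
    - [1,[0,0,0],0]
    - [1,[0,0,-10],0]
    - [1,[0,0,-25],0]
    - [1,[0,0,-30],0]
    - [1,[0,0,-30],0]
    - [1,[0,0,-5],0]

```text
time: 21.52
tool_pos: [621.7, 54.3, 178.5]
tcp_rot: [-180.0, -0.5, -0.6]
ft_force: [1.3, -0.5, 1.3]
finger_gap: 85.2
grip_force: 0.0
```

Call:
play_rows:
  increments:
    - [1,[20,0,0],0]
    - [1,[30,0,0],0]
    - [1,[35,0,0],0]
    - [1,[35,0,0],0]
    - [1,[15,0,0],0]
    - [1,[0,0,0],0]
    - [1,[0,0,0],0]

```text
time: 22.1
tool_pos: [753.5, 52.7, 170.1]
tcp_rot: [-180.0, 0.1, -0.6]
ft_force: [-0.7, 0.2, 0.6]
finger_gap: 85.5
grip_force: 0.0
```

```bash
python3 - <<'E'
from h import *
s=snapshot("top"); save(s,'top8.png')
for r in regions_of("knob_grip",s)[:1]: print(r["p"],cv2.minAreaRect(ray(s,r["mask"],90).astype(np.float32)))
show(s,pinpoint,["long_plate","bed","knob_grip"])
# dark pixels around knob, rectified at z=94, ascii
G=cv2.cvtColor(s["color"],cv2.COLOR_RGB2GRAY).astype(np.float32)
xs=np.arange(645,590,-2.5); ys=np.arange(85,20,-1.5)
P=np.array([[x,y,94] for x in xs for y in ys]); q=proj(s,P).astype(np.float32)
v=cv2.remap(G,q[None,:,0],q[None,:,1],cv2.INTER_LINEAR).reshape(len(xs),len(ys))
for r in v: print(''.join('#' if a<35 else '+' if a<60 else '.' for a in r))
E
```

```text
............................................
............................................
............................................
............................................
............................................
............................................
............................................
............................................
............................................
............................................
............................................
............................................
............................................
............................................
............................................
............................................
............................................
............................................
............................................
............................................
............................................
............................................
```

Call:
play_rows:
  increments:
    - [1,[0,15,0],0]
    - [1,[0,30,0],0]
    - [1,[0,30,0],0]
    - [1,[0,30,0],0]
    - [1,[0,30,0],0]
    - [1,[0,30,0],0]
    - [1,[0,30,0],0]
    - [1,[0,15,0],0]
    - [1,[0,0,0],0]
    - [1,[0,0,0],0]

```text
time: 23.18
tool_pos: [750.9, -158.6, 171.0]
tcp_rot: [-180.0, -0.0, -0.7]
ft_force: [-0.4, 0.6, 0.3]
finger_gap: 85.3
grip_force: 0.0
```

```bash
python3 - <<'E'
from h import *
s=snapshot("top"); save(s,'top9.png')
for r in regions_of("knob_grip",s)[:1]: print(r["p"],cv2.minAreaRect(ray(s,r["mask"],90).astype(np.float32)))
show(s,pinpoint,["long_plate","bed","knob_grip"])
xs=np.arange(645,590,-2.5); ys=np.arange(85,20,-1.5)
P=np.array([[x,y,94] for x in xs for y in ys]); q=proj(s,P).astype(np.float32)
for f in('top6.png','top9.png'):
    G=cv2.imread('pics/'+f,0).astype(np.float32)
    v=cv2.remap(G,q[None,:,0],q[None,:,1],cv2.INTER_LINEAR).reshape(len(xs),len(ys))
    for r in v: print(''.join('#' if a<30 else '+' if a<45 else '.' for a in r))
    print()
E
```

```text
0.45 ((617.7581787109375, 53.54711151123047), (21.45591926574707, 47.177852630615234), 88.95923614501953)
call long_plate 0.74 [598.1 -49.4  23.4]
call long_plate 0.47 [599.5 -49.7  27.4]
call bed 0.68 [596.6 -50.   24.4]
call bed 0.46 [3.839e+02 1.027e+02 3.000e-01]
call knob_grip 0.76 [618.9  51.2  79.6]
............................................
............................................
............................................
............................................
...................+........................
..................#######+..................
.................+##############+...........
.........+###++..##########+#####++###......
........#############+#+..++++++............
........############...+#####+..............
........##########+......#######+...........
.......+###########......##########.........
........+############++######++++##.........
...........+#+################++++#.........
...............+##################+.........
................+##########+#####+..........
...................+###.....................
...........................
[... 488 characters left out ...]
############+............
.................+########++####++++#+......
.................+########+++++.............
.................##.....+...................
................##.......#..................
...............+##.......#+.................
...............+####+..+##+.................
...............+##########+.................
................##########..................
................+#####+##+..................
.................+####+##...................
.................####++##...................
.............+#+.########...................
............+############+..................
............+############+..................
............+++++######+++..................
```

```bash
python3 -c "
from bench import *
print(hand_in())"
```

```text
the job is handed in; nothing more can be done
None
```

The job is handed in, but it returned no verdict. The long plate is snapped home under both rollers and the lock knob was then turned about 1.36 rad clockwise. I put the clutch slip at about 0.17 rad from the wing's angle, because the torque reading showed no clear slip. The gripper is open and clear of everything.

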